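Stow the stopwatch and push the chart drawer home

ROBOT

A 6-joint arm with a two-finger parallel gripper is mounted at the origin on the work surface. World frame = base frame: x ahead of the robot, y to its left, z up, the work surface at z = 0. Lengths are in m, angles in rad, forces in N, time in s.
With the tool pointing down it reaches from about 0.25 to 0.725 m from the base axis. Payload 4 kg.
Tool frame: the origin (TCP) lies between the finger pads; the fingertips stand 11 mm ahead of it and the grasp point (between the pads) lies 8 mm behind it (bot.tip_extent is the distance from the TCP to the fingertips, in m); z points along the fingers, y is the line along which they close (so a half turn about z gives the same grasp; the last joint's range is limited). The gripper opens to 85 mm and grips with 20 to 120 N. Pads are 22 mm wide; open, the fingers measure 114 mm over their backs; the gripper's body (76 mm by 85 mm) begins 54 mm behind the grasp point. The pads swing forward as they close: fully open they stand 13 mm farther back than shut.
Start: joints at [1.279, 0.241, 0.005, 1.335, 0, 1.571], TCP at [0.144, 0.479, 0.242] pointing down, gripper open.
Joint ranges: [-2.72, 2.72], [-1.05, 1.87], [-1.09, 1.28], [-1.99, 2.15], [-1.42, 1.44], [-3.14, 3.14]. Speed limits (rad/s): [2.79, 2.79, 3.14, 3.14, 3.14, 3.14].

INTERFACE

Orientations are given as a unit quaternion [x, y, z, w].
In Python, from workcell import bot gives the robot as it stands. The module is installed in compiled form; this text tells all that it offers.
- The arm moves only by the tool drive_tool, never from a script. Its argument "rows" is a list of rows, each an object of numbers: "dx", "dy", "dz": the shift along the tool's x, y, z in units of 50 mm (1.0 is 50 mm); "wx", "wy", "wz": the turn, a rotation vector about the tool's x, y, z in units of 5 degrees (1.0 is 5 degrees); "hand": the finger opening in mm, from 0 to 85.4. A call has 1 to 20 rows; each row is the pose to reach, as a shift and turn from the pose commanded when the call began, along the tool's axes at that moment; what a row does not reach only later rows make up. A row lasts 1/10 s, in which the tool goes at most 50 mm and 8.59 degrees, less where a joint would pass 70% of its speed; a pose out of reach is approached as far as the arm can. A call with a gripper value outside its range is refused whole. The fingers move at their own pace and stop on an object; the grip force is fixed at half the most. Time passes only in rows, so rows that repeat a pose let the fingers close. It gives the time, the measured TCP pose, the force, the opening and the grip force at its end, in the units of the state.
- bot.get_obs(): the state, without advancing time (a new reading comes with each control period).
- bot.camera(name): name is "scene" or "top"; returns the picture (480x640x3 uint8, red, green, blue); there is no depth.
- bot.get_calibration(name): a dict with "vfov" (degrees; the focal length in pixels is half the picture's height over the tangent of half this angle, whatever the lens; pixels are square), "cx", "cy" (the principal point, pixels), "k1" (the pictures are not rectified: a ray, as slopes to the right and down, at radius r is drawn at 1 + k1 r^2 times it, then the intrinsics apply), "origin" and "rotation" of the camera in the world. Camera axes: x right, y up, looking along -z (the intrinsics and any distortion apply to the point x, -y, -z); pixel columns grow to the right and rows downward; lengths in m; the calibration is good to about 2 mm. A picture is of the moment at which its call begins. get_calibration takes no time and is no camera call.
- bot.job_done(): hands the job in; it is judged then, once.
Trained networks look in the newest picture that a camera, given by its name, has taken for a name from the list of things; names that differ only in an ending like _2 or _b are one class to them, and where a whole thing is asked for, a point or a joint stands for the part that bears it (a point fixed in the world has none). Each returns a list of dicts, best first, with "score" (0 to 1); they miss things now and then, are a little off and sometimes report something else, mostly with a low value. They report only what shows in the picture. A call takes as long as a camera call. They do not tell look-alikes from the thing itself.
- bot.look_for(camera, thing): "extent" ([centre column, centre row, width, height] in pixels, round what is visible of it).
- bot.outline_of(camera, thing): "region" (480x640 bool, what is visible of it) and "extent" ([centre column, centre row, width, height] in pixels, round what is visible of it).
The state is a dict: "clock": time; "joint_pos": joint angles; "joint_vel": joint speeds; "tau": joint torques, N m; "eef_pos": TCP position; "tool_rot": TCP orientation; "ft_force": force on the tool from outside, world axes, zero at the start; "ft_torque": the same for the moment, N m; "grip_width": finger opening in m; "grasp_force": force on a finger pad.
Only numpy, scipy, OpenCV 4.12 (cv2) and the standard library are available. Lean on these libraries where they do the work, as an engineer would, in place of code of your own. Each camera call takes 0.05 s, during which the arm holds its last target. There are 200 camera calls.

TASK

Lay the steel stopwatch down in the empty middle bay of the open ash drawer, without letting it drop. Then push the drawer shut, gently, until you feel it come up firm against its stop; leave it fully home with the watch lying flat inside.

Things in the scene. Friction and masses are not known exactly. Their poses are not given: they have to be found in the camera images.
- stopwatch: Steel stopwatch, face up on the table: round case 56 mm across, 18 mm thick, white dial. About 160 g. Origin: centre of its underside; z up, +x to the crown, which reaches 38 mm from the centre. Grip across the case along y. Bystanders nearby: a brass pocket compass of the same size, with no crown, and a brass chart weight with a knob on top.
- cabinet: Low ash drawer unit, 364 mm wide, 280 deep, 80 high, fixed; place and yaw vary. Origin: table level under the middle of its front; +x runs into the unit, away from the robot, z up. The drawer opens to -x. Its front is 334 mm wide, 12 to 66 mm above the table, with a chrome button 30 mm across in the middle, 5 mm proud, that does not move: push on the wood beside it. Over 50 N is too rough.
- drawer (a joint): How far the drawer is out, in m: 0 = hard against its stop, front flush with the unit; 0.13 to 0.16 at the start. The outer face of its front is at x = -value in the unit's frame. It slides with a steady drag of about 2 N and stays where it is left; at the stop it turns rigid. Press it there with some 6 to 20 N.
- bay (a point): Point on the drawer's inner floor, on the middle line of the empty middle bay, 70 mm behind the outer face, 20 mm above the table; axes as the unit's; moves with the drawer. The bay is 140 mm wide (y) between strips 14 mm high; along x it runs from 56 mm before this point (the front, 46 mm above the floor) back under the unit's top. The side bays hold a small weight and an amber filter.
Things that resemble listed ones, but are neither listed nor needed, are in the scene too. What is shaped like the stopwatch but black or red is not meant.

How it is judged:
On the way, in this order (a step that is already met when the one before it is completed fails the run):
1. the stopwatch lies flat in the middle bay of the still open drawer, let go (z of stopwatch in the frame of bay between -0.01 and 0.01 m and y of stopwatch in the frame of bay between -0.05 and 0.05 m and x of stopwatch in the frame of bay between -0.04 and 0.16 m and angle between stopwatch's own z axis and vertical below 0.17 rad and contact force between stopwatch and the fingers below 0.1 N and value of joint drawer above 0.03 m), for 0.2 s.
2. the drawer is home and the gripper presses it against its stop with more than 4 N (value of joint drawer below 0.006 m and contact force between any of the fingers, the arm and cabinet above 4 N).
At the end, for the whole second after the job is handed in: The drawer is within 6 mm of its stop and still; the stopwatch lies at rest in its middle bay, flat within 10 degrees, its centre within 50 mm of the bay's middle line (value of joint drawer below 0.006 m and z of stopwatch in the frame of bay between -0.01 and 0.01 m and y of stopwatch in the frame of bay between -0.05 and 0.05 m and x of stopwatch in the frame of bay between -0.04 and 0.16 m and angle between stopwatch's own z axis and vertical below 0.17 rad and linear speed of stopwatch below 0.02 m/s and velocity of joint drawer below 0.01 m/s); the robot touches nothing.
It fails at once if the stopwatch is let go more than 30 mm above the drawer's floor (height (world z) of stopwatch above 0.05 m and contact force between stopwatch and the fingers below 0.01 N and contact force between stopwatch and cabinet below 0.01 N).
It fails at once if the drawer or its unit is pushed with more than 50 N (contact force between any of the fingers, the arm and cabinet above 50 N).
It also fails if it takes over 48 s, if anything falls off the work surface, if the arm or the gripper's body presses on something with over 40 N, if the wrist force passes 120 N, or if a joint passes its speed limit or range.

## Working session

There is one attempt and no reset: what is moved stays moved. The work goes in short steps, Python scripts to look and compute and a tool call to move; the robot and the scene stay as the last step left them, time stands still between calls to the robot, and variables do not carry over. Pictures are saved under pics/ and viewed, at most 10 in all, crops included, and the job is handed in when it is done.

Besides the shell and the picture viewer there is one more tool, called after "Emit:" as name(argument=value, ...), one argument or row to a line, values as JSON. drive_tool: Moves the arm, as the interface text tells. Its arguments: {"type":"object","properties":{"rows":{"type":"array","items":{"type":"object","properties":{"dx":{"type":"number"},"dy":{"type":"number"},"dz":{"type":"number"},"wx":{"type":"number"},"wy":{"type":"number"},"wz":{"type":"number"},"hand":{"type":"number"}}}}},"required":["rows"]}

```bash
mkdir -p pics; cat > h.py <<'E'
import numpy as np, cv2
from workcell import bot
def ray(cam,u,v):
    c=bot.get_calibration(cam); f=240/np.tan(np.radians(c['vfov'])/2)
    K=np.array([[f,0,c['cx']],[0,f,c['cy']],[0,0,1]])
    p=cv2.undistortPoints(np.array([[[u,v]]],float),K,np.array([c['k1'],0,0,0,0.]))[0,0]
    d=np.array(c['rotation'])@np.array([p[0],-p[1],-1]); return np.array(c['origin']),d
def at_z(cam,u,v,z):
    o,d=ray(cam,u,v); return o+d*(z-o[2])/d[2]
def px(cam,P):
    c=bot.get_calibration(cam); f=240/np.tan(np.radians(c['vfov'])/2)
    q=np.array(c['rotation']).T@(np.array(P)-c['origin']); s=np.array([q[0],-q[1]])/-q[2]
    s=s*(1+c['k1']*(s@s)); return s*f+[c['cx'],c['cy']]
def save(cam,n):
    im=bot.camera(cam); cv2.imwrite(f'pics/{n}.png',im[:,:,::-1]); return im
E
python3 - <<'E'
from h import *
for cam in('top','scene'):
    save(cam,cam+'1'); print(cam,bot.get_calibration(cam))
    for t in('stopwatch','cabinet','drawer'):
        for r in bot.look_for(cam,t): print(t,round(r['score'],2),np.round(r['extent']), at_z(cam,*r['extent'][:2],0.018).round(3))
print(bot.get_obs())
E
```

```text
top {'vfov': 55.763594539587714, 'cx': 317.7419121663947, 'cy': 240.0401492069841, 'k1': -0.09388020782575981, 'origin': array([ 0.53723258, -0.12138994,  1.05639177]), 'rotation': array([ 0.01939221, -0.02298632, -0.70020543,  0.71330774])}Traceback (most recent call last):
  File "<stdin>", line 5, in <module>
  File "h.py", line 9, in at_z
    o,d=ray(cam,u,v); return o+d*(z-o[2])/d[2]
        ~~~^^^^^^^^^
  File "h.py", line 7, in ray
    d=np.array(c['rotation'])@np.array([p[0],-p[1],-1]); return np.array(c['origin']),d
      ~~~~~~~~~~~~~~~~~~~~~~~^~~~~~~~~~~~~~~~~~~~~~~~~~
ValueError: matmul: Input operand 1 has a mismatch in its core dimension 0, with gufunc signature (n?,k),(k,m?)->(n?,m?) (size 3 is different from 4)
```

View pics/top1.png

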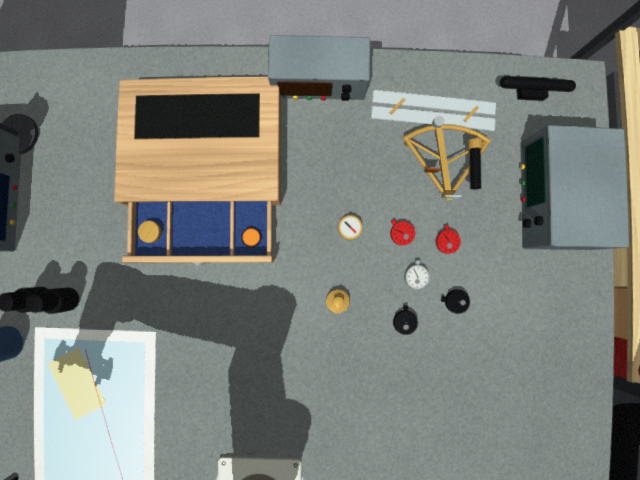

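The top view shows the white-dial stopwatch at about (417,277) with its crown up at (418,262). The drawer is open on the left, with its front edge at row ~261, the middle bay around (200,225), and the unit's front top edge at row ~201.

```bash
sed -i "s/^from workcell.*/&\nfrom scipy.spatial.transform import Rotation as R/; s/np.array(c\['rotation'\])/R.from_quat(c['rotation']).as_matrix()/" h.py
python3 - <<'E'
from h import *
for cam in('top','scene'):
    save(cam,cam+'2')
    for t in('stopwatch','cabinet','drawer'):
        for r in bot.look_for(cam,t): print(cam,t,round(r['score'],2),np.round(r['extent']), at_z(cam,*r['extent'][:2],0.018).round(3))
print({k:np.round(v,3) for k,v in bot.get_obs().items()})
print('watch',at_z('top',417,277,.018),'crown',at_z('top',417.5,262,.01))
for p,z in(((124,261.5),.066),((272,262),.066),((115,201.5),.08),((279,202),.08),((118,80),.08),((280,80),.08)): print(p,at_z('top',*p,z).round(4))
im=cv2.imread('pics/top2.png')
a=cv2.resize(im[185:275,100:290],None,fx=4,fy=4,interpolation=cv2.INTER_CUBIC)
b=cv2.resize(im[255:300,395:440],None,fx=5,fy=5,interpolation=cv2.INTER_CUBIC)
o=np.zeros((590,760,3),np.uint8);o[:360]=a;o[362:587,:225]=b;cv2.imwrite('pics/crop.png',o)
E
```

```text
top stopwatch 0.95 [456. 303.  26.  29.] [ 0.461 -0.447  0.018]
top stopwatch 0.93 [405. 234.  27.  25.] [ 0.618 -0.327  0.018]
top stopwatch 0.9 [403. 320.  24.  28.] [ 0.419 -0.325  0.018]
top stopwatch 0.81 [447. 240.  24.  21.] [ 0.606 -0.425  0.018]
top stopwatch 0.69 [419. 275.  19.  27.] [ 0.524 -0.361  0.018]
top cabinet 0.88 [200. 170. 169. 194.] [0.757 0.151 0.018]
top drawer 0.7 [199. 232. 152.  63.] [0.614 0.148 0.018]
scene stopwatch 0.98 [296. 160.  29.  27.] [ 0.531 -0.352  0.018]
scene stopwatch 0.95 [249. 151.  33.  26.] [ 0.606 -0.418  0.018]
scene stopwatch 0.7 [348. 148.  36.  25.] [ 0.421 -0.329  0.018]
scene stopwatch 0.62 [304. 120.  24.  30.] [ 0.464 -0.445  0.018]
scene stopwatch 0.6 [261. 191.  28.  30.] [ 0.625 -0.312  0.018]
scene cabinet 0.76 [316. 378. 359. 203.] [0.704 0.072 0.018]
scene drawer 0.76 [399. 377. 187. 205.] [0.587 0.135 0.018]
scene drawer 0.49 [317. 378. 354. 200.] [0.702 0.073 0.018]
{'clock': np.float64(0.5), 'joint_pos': array([1.279, 0.241, 0.005, 1.335, 0.   , 1.571]), 'joint_vel': array([-0.002, -0.001, -0.001,  0.   , -0.   , -0.001]), 'tau': array([-1.0000e-03, -3.7186e+01,  2.5246e+01,  3.0000e-03, -0.0000e+00,
        0.0000e+00]), 'eef_pos': array([0.144, 0.479, 0.242]), 'tool_rot': array([ 0.145,  0.989, -0.   , -0.   ]), 'ft_force': array([ 0.584,  0.039, -0.915]), 'ft_torque': array([ 0.053, -0.02 ,  0.017]), 'grasp_force': np.float64(0.0), 'grip_width': np.float64(0.085)}
watch [ 0.51883673 -0.35559061  0.018     ] crown [ 0.5534134  -0.35829074  0.01      ]
(124, 261.5) [0.5411 0.3024 0.066 ]
(272, 262) [ 0.5468 -0.027   0.066 ]
(115, 201.5) [0.6727 0.3231 0.08  ]
(279, 202) [ 0.6769 -0.0403  0.08  ]
(118, 80) [0.9514 0.3344 0.08  ]
(280, 80) [ 0.9519 -0.0351  0.08  ]
```

View pics/crop.png

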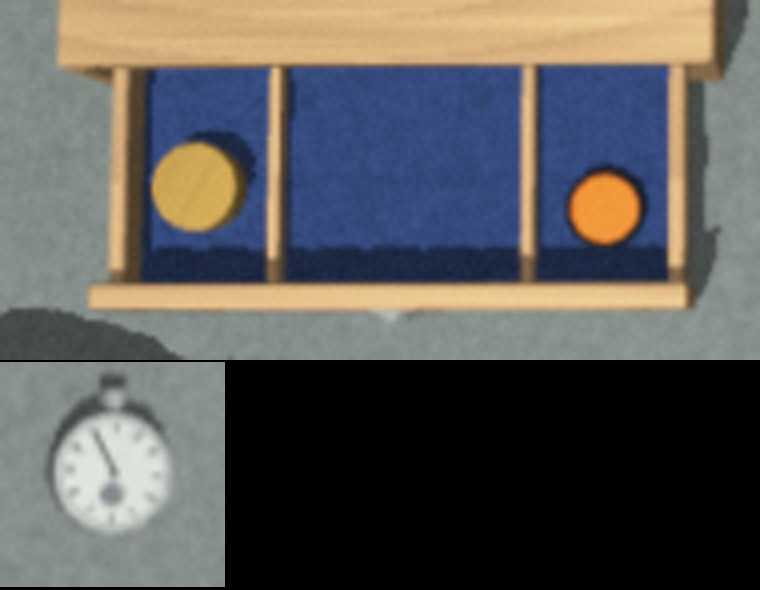

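View pics/scene2.png

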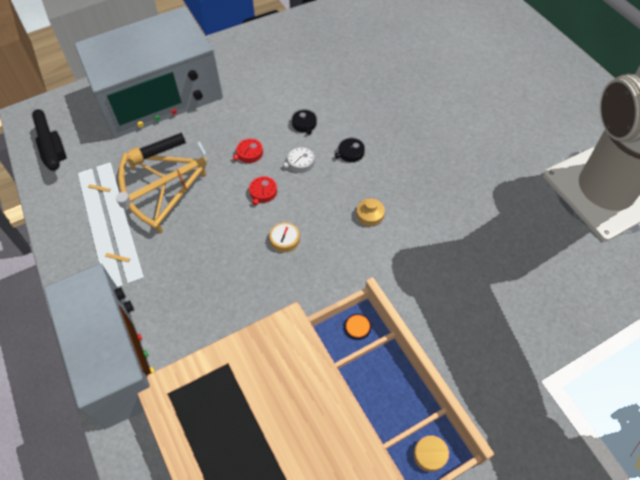

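Crop: the watch dial centre is at (417.6,277), crown towards +x. The bay strips are at columns ~169.5 and ~232, and the button is at (198,264). The scene view confirms the white watch at (300,159), with the other coloured ones around it.

```bash
cat >> h.py <<'E'
def togo(P,ydeg):
    o=bot.get_obs(); T=R.from_quat(o['tool_rot'])
    y=np.radians(ydeg); M=np.array([[np.sin(-y)*-1,0,0]]*3)
    yv=np.array([np.cos(y),np.sin(y),0]); z=np.array([0,0,-1.]); G=R.from_matrix(np.c_[np.cross(yv,z),yv,z])
    d=T.inv().apply(np.array(P)-o['eef_pos'])/.05; w=np.degrees((T.inv()*G).as_rotvec())/5
    print('go',d.round(3),w.round(3))
E
sed -i '/y=np.radians(ydeg); M=/s/; M=.*//' h.py
python3 - <<'E'
from h import *
print(bot.tip_extent)
P=at_z('top',417.6,277,.018); print(P, px('scene',P), at_z('scene',300.5,158.5,.018))
im=cv2.imread('pics/scene2.png')[140:180,280:320].astype(int)
m=(im.min(2)>185); ys,xs=np.nonzero(m); print(m.sum(),xs.min()+280,xs.max()+280,ys.min()+140,ys.max()+140)
im=cv2.imread('pics/top2.png')[260:300,395:440].astype(int)
m=(im.min(2)>185); ys,xs=np.nonzero(m); print(m.sum(),xs.min()+395,xs.max()+395,ys.min()+260,ys.max()+260)
for c in(169.5,232): print('strip',at_z('top',c,240,.034))
print('button',at_z('top',198,264,.039))
togo([.519,-.357,.12],86)
E
```

```text
0.011
[ 0.51885741 -0.35698302  0.018     ] [299.65466846 155.99207712] [ 0.52034343 -0.35011655  0.018     ]
383 285 313 147 166
309 407 427 266 287
strip [0.592413   0.21147034 0.034     ]
strip [0.59509686 0.06799089 0.034     ]
button [0.53924857 0.14260794 0.039     ]
go [-11.995 -13.851   2.447] [-1.000e-03 -0.000e+00 -2.544e+00]
```

Emit:
drive_tool(
  rows=[
    {"dx":-12,"dy":-13.85,"dz":1.5,"wz":-2.54,"hand":85},
    {"dx":-12,"dy":-13.85,"dz":1.5,"wz":-2.54,"hand":85},
    {"dx":-12,"dy":-13.85,"dz":1.5,"wz":-2.54,"hand":85},
    {"dx":-12,"dy":-13.85,"dz":1.5,"wz":-2.54,"hand":85},
    {"dx":-12,"dy":-13.85,"dz":1.5,"wz":-2.54,"hand":85},
    {"dx":-12,"dy":-13.85,"dz":1.5,"wz":-2.54,"hand":85},
    {"dx":-12,"dy":-13.85,"dz":1.5,"wz":-2.54,"hand":85},
    {"dx":-12,"dy":-13.85,"dz":1.5,"wz":-2.54,"hand":85},
    {"dx":-12,"dy":-13.85,"dz":1.5,"wz":-2.54,"hand":85},
    {"dx":-12,"dy":-13.85,"dz":1.5,"wz":-2.54,"hand":85},
    {"dx":-12,"dy":-13.85,"dz":1.5,"wz":-2.54,"hand":85},
    {"dx":-12,"dy":-13.85,"dz":1.5,"wz":-2.54,"hand":85},
    {"dx":-12,"dy":-13.85,"dz":1.5,"wz":-2.54,"hand":85},
    {"dx":-12,"dy":-13.85,"dz":1.5,"wz":-2.54,"hand":85},
    {"dx":-12,"dy":-13.85,"dz":1.5,"wz":-2.54,"hand":85},
    {"dx":-12,"dy":-13.85,"dz":1.5,"wz":-2.54,"hand":85},
    {"dx":-12,"dy":-13.85,"dz":1.5,"wz":-2.54,"hand":85},
    {"dx":-12,"dy":-13.85,"dz":1.5,"wz":-2.54,"hand":85},
    {"dx":-12,"dy":-13.85,"dz":1.5,"wz":-2.54,"hand":85},
    {"dx":-12,"dy":-13.85,"dz":1.5,"wz":-2.54,"hand":85},
  ],
)

```text
invalid input at $.rows[0]: expected keys dx, dy, dz, wx, wy, wz, hand
```

```bash
python3 - <<'E'
from h import *
print({k:np.round(v,3) for k,v in bot.get_obs().items() if k in('clock','joint_pos','eef_pos','grip_width','ft_force')})
togo([.519,-.357,.014],86)
save('scene','s3'); save('top','t3')
E
```

```text
{'clock': np.float64(0.5), 'joint_pos': array([1.279, 0.241, 0.005, 1.335, 0.   , 1.571]), 'eef_pos': array([0.144, 0.479, 0.242]), 'ft_force': array([ 0.584,  0.039, -0.915]), 'grip_width': np.float64(0.085)}
go [-11.995 -13.851   4.567] [-1.000e-03 -0.000e+00 -2.544e+00]
```

View pics/s3.png

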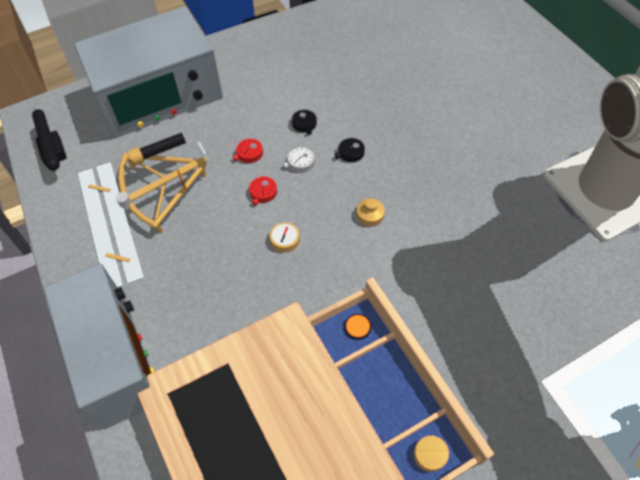

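The call was refused because every key is required. The picture shows the scene unchanged, with the watch still at (300,157).

Emit:
drive_tool(
  rows=[
    {"dx":-12,"dy":-13.85,"dz":1.5,"wx":0,"wy":0,"wz":-2.54,"hand":85},
    {"dx":-12,"dy":-13.85,"dz":1.5,"wx":0,"wy":0,"wz":-2.54,"hand":85},
    {"dx":-12,"dy":-13.85,"dz":1.5,"wx":0,"wy":0,"wz":-2.54,"hand":85},
    {"dx":-12,"dy":-13.85,"dz":1.5,"wx":0,"wy":0,"wz":-2.54,"hand":85},
    {"dx":-12,"dy":-13.85,"dz":1.5,"wx":0,"wy":0,"wz":-2.54,"hand":85},
    {"dx":-12,"dy":-13.85,"dz":1.5,"wx":0,"wy":0,"wz":-2.54,"hand":85},
    {"dx":-12,"dy":-13.85,"dz":1.5,"wx":0,"wy":0,"wz":-2.54,"hand":85},
    {"dx":-12,"dy":-13.85,"dz":1.5,"wx":0,"wy":0,"wz":-2.54,"hand":85},
    {"dx":-12,"dy":-13.85,"dz":1.5,"wx":0,"wy":0,"wz":-2.54,"hand":85},
    {"dx":-12,"dy":-13.85,"dz":1.5,"wx":0,"wy":0,"wz":-2.54,"hand":85},
    {"dx":-12,"dy":-13.85,"dz":1.5,"wx":0,"wy":0,"wz":-2.54,"hand":85},
    {"dx":-12,"dy":-13.85,"dz":1.5,"wx":0,"wy":0,"wz":-2.54,"hand":85},
    {"dx":-12,"dy":-13.85,"dz":1.5,"wx":0,"wy":0,"wz":-2.54,"hand":85},
    {"dx":-12,"dy":-13.85,"dz":1.5,"wx":0,"wy":0,"wz":-2.54,"hand":85},
    {"dx":-12,"dy":-13.85,"dz":1.5,"wx":0,"wy":0,"wz":-2.54,"hand":85},
    {"dx":-12,"dy":-13.85,"dz":1.5,"wx":0,"wy":0,"wz":-2.54,"hand":85},
    {"dx":-12,"dy":-13.85,"dz":1.5,"wx":0,"wy":0,"wz":-2.54,"hand":85},
    {"dx":-12,"dy":-13.85,"dz":1.5,"wx":0,"wy":0,"wz":-2.54,"hand":85},
    {"dx":-12,"dy":-13.85,"dz":1.5,"wx":0,"wy":0,"wz":-2.54,"hand":85},
    {"dx":-12,"dy":-13.85,"dz":1.5,"wx":0,"wy":0,"wz":-2.54,"hand":85},
  ],
)

```text
clock: 2.6
eef_pos: [0.5196, -0.3597, 0.1657]
tool_rot: [0.037, 0.999, -0.0, -0.0]
ft_force: [0.0, 0.4, -0.5]
grip_width: 0.0849
grasp_force: 0.0
```

```bash
python3 - <<'E'
from h import *
print({k:np.round(v,3) for k,v in bot.get_obs().items() if k in('clock','joint_pos','eef_pos','grip_width','ft_force')})
togo([.519,-.357,.014],86)
save('scene','s4')
E
```

```text
{'clock': np.float64(2.6), 'joint_pos': array([-0.605,  0.542,  0.254,  1.283, -0.   , -0.532]), 'eef_pos': array([ 0.52 , -0.36 ,  0.166]), 'ft_force': array([ 0.025,  0.355, -0.481]), 'grip_width': np.float64(0.085)}
go [0.014 0.054 3.035] [-0.    -0.006 -0.04 ]
```

View pics/s4.png

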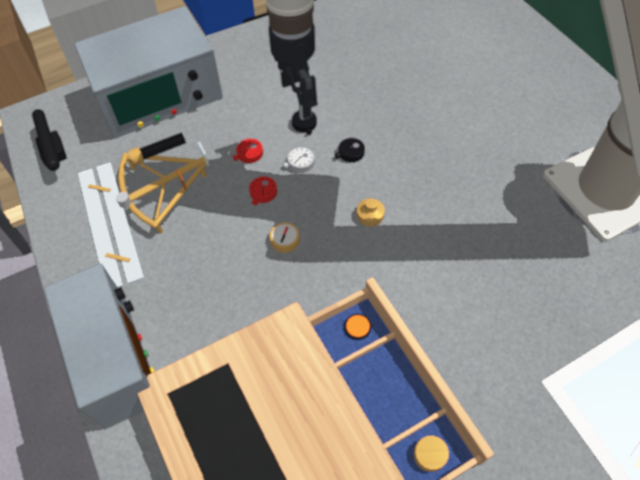

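The arm is above the watch, which is still untouched at (300,157), and the fingers straddle it. Descending and closing.

Emit:
drive_tool(
  rows=[
    {"dx":0,"dy":0.05,"dz":0.8,"wx":0,"wy":0,"wz":0,"hand":85},
    {"dx":0,"dy":0.05,"dz":1.6,"wx":0,"wy":0,"wz":0,"hand":85},
    {"dx":0,"dy":0.05,"dz":2.3,"wx":0,"wy":0,"wz":0,"hand":85},
    {"dx":0,"dy":0.05,"dz":2.7,"wx":0,"wy":0,"wz":0,"hand":85},
    {"dx":0,"dy":0.05,"dz":2.9,"wx":0,"wy":0,"wz":0,"hand":85},
    {"dx":0,"dy":0.05,"dz":3.03,"wx":0,"wy":0,"wz":0,"hand":80},
    {"dx":0,"dy":0.05,"dz":3.03,"wx":0,"wy":0,"wz":0,"hand":75},
    {"dx":0,"dy":0.05,"dz":3.03,"wx":0,"wy":0,"wz":0,"hand":70},
    {"dx":0,"dy":0.05,"dz":3.03,"wx":0,"wy":0,"wz":0,"hand":66},
  ],
)

```text
clock: 3.55
eef_pos: [0.5204, -0.355, 0.0174]
tool_rot: [0.035, 0.999, -0.001, 0.001]
ft_force: [0.0, 0.9, 0.2]
grip_width: 0.0662
grasp_force: 0.0
```

Emit:
drive_tool(
  rows=[
    {"dx":0,"dy":-0.03,"dz":0,"wx":0,"wy":0,"wz":0,"hand":62},
    {"dx":0,"dy":-0.03,"dz":0,"wx":0,"wy":0,"wz":0,"hand":55},
    {"dx":0,"dy":-0.03,"dz":0,"wx":0,"wy":0,"wz":0,"hand":48},
    {"dx":0,"dy":-0.03,"dz":0,"wx":0,"wy":0,"wz":0,"hand":45},
    {"dx":0,"dy":-0.03,"dz":0,"wx":0,"wy":0,"wz":0,"hand":45},
    {"dx":0,"dy":-0.03,"dz":0,"wx":0,"wy":0,"wz":0,"hand":45},
  ],
)

```text
clock: 4.15
eef_pos: [0.52, -0.3566, 0.0175]
tool_rot: [0.035, 0.999, -0.001, 0.001]
ft_force: [-1.0, 0.3, 6.5]
grip_width: 0.053
grasp_force: 62.0
```

Emit:
drive_tool(
  rows=[
    {"dx":0,"dy":0,"dz":-0.2,"wx":0,"wy":0,"wz":0,"hand":45},
    {"dx":0,"dy":0,"dz":-0.6,"wx":0,"wy":0,"wz":0,"hand":45},
    {"dx":0,"dy":0,"dz":-1.2,"wx":0,"wy":0,"wz":0,"hand":45},
    {"dx":0,"dy":0,"dz":-2,"wx":0,"wy":0,"wz":0,"hand":45},
    {"dx":0,"dy":0,"dz":-2.8,"wx":0,"wy":0,"wz":0,"hand":45},
    {"dx":0,"dy":0,"dz":-3.2,"wx":0,"wy":0,"wz":0,"hand":45},
    {"dx":0,"dy":0,"dz":-3.2,"wx":0,"wy":0,"wz":0,"hand":45},
  ],
)

```text
clock: 4.85
eef_pos: [0.5212, -0.3574, 0.1805]
tool_rot: [0.035, 0.999, -0.002, 0.004]
ft_force: [0.8, 0.2, -0.6]
grip_width: 0.0531
grasp_force: 63.1
```

```bash
python3 - <<'E'
from h import *
print({k:np.round(v,3) for k,v in bot.get_obs().items() if k in('clock','joint_pos','eef_pos','grip_width','ft_force','grasp_force')})
togo([.608,.139,.20],90.7)
a=save('scene','s5');b=save('top','t5')
o=np.zeros((480,800,3),np.uint8)
o[:,:400]=cv2.resize(a[40:200,230:390],(400,400),interpolation=2)[:,:,::-1].copy() if 0 else cv2.resize(a[20:200,220:370],(400,480),interpolation=2)[:,:,::-1]
o[:,400:]=cv2.resize(b[220:340,370:470],(400,480),interpolation=2)[:,:,::-1]
cv2.imwrite('pics/c5.png',o)
E
```

```text
{'clock': np.float64(4.85), 'joint_pos': array([-0.601,  0.527,  0.268,  1.303, -0.   , -0.531]), 'eef_pos': array([ 0.521, -0.357,  0.181]), 'ft_force': array([ 0.819,  0.207, -0.634]), 'grasp_force': np.float64(63.149), 'grip_width': np.float64(0.053)}
go [-1.037 10.024 -0.425] [-0.053  0.081 -0.945]
```

View pics/c5.png

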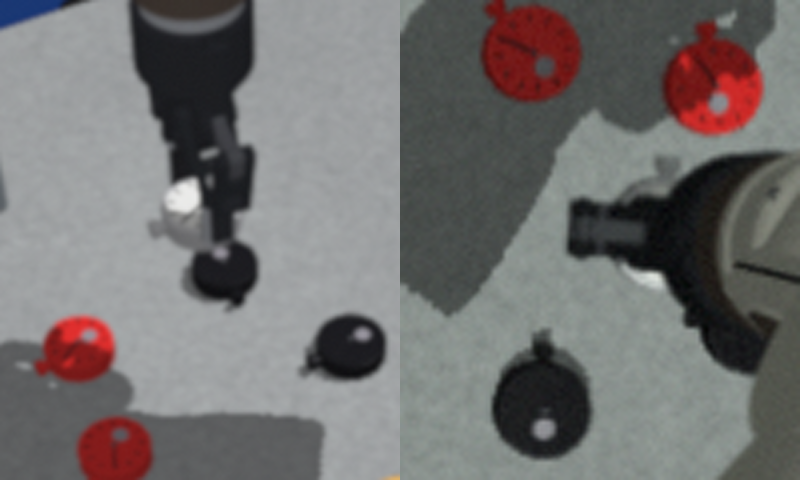

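The crops show the white watch held between the fingers and flat, with the crown still ahead. The red and black ones are undisturbed. Carrying it to above the bay.

Emit:
drive_tool(
  rows=[
    {"dx":0,"dy":0.4,"dz":-0.4,"wx":0,"wy":0,"wz":0,"hand":45},
    {"dx":-0.1,"dy":1.0,"dz":-0.4,"wx":0,"wy":0,"wz":-0.1,"hand":45},
    {"dx":-0.2,"dy":1.8,"dz":-0.4,"wx":0,"wy":0,"wz":-0.2,"hand":45},
    {"dx":-0.3,"dy":2.6,"dz":-0.4,"wx":0,"wy":0.08,"wz":-0.3,"hand":45},
    {"dx":-0.4,"dy":3.4,"dz":-0.4,"wx":0,"wy":0.08,"wz":-0.4,"hand":45},
    {"dx":-0.5,"dy":4.2,"dz":-0.4,"wx":0,"wy":0.08,"wz":-0.5,"hand":45},
    {"dx":-0.55,"dy":5.0,"dz":-0.4,"wx":0,"wy":0.08,"wz":-0.6,"hand":45},
    {"dx":-0.65,"dy":5.8,"dz":-0.4,"wx":0,"wy":0.08,"wz":-0.7,"hand":45},
    {"dx":-0.75,"dy":6.6,"dz":-0.4,"wx":0,"wy":0.08,"wz":-0.8,"hand":45},
    {"dx":-0.8,"dy":7.4,"dz":-0.4,"wx":0,"wy":0.08,"wz":-0.9,"hand":45},
    {"dx":-0.9,"dy":8.2,"dz":-0.4,"wx":0,"wy":0.08,"wz":-0.94,"hand":45},
    {"dx":-0.95,"dy":9.0,"dz":-0.4,"wx":0,"wy":0.08,"wz":-0.94,"hand":45},
    {"dx":-1.0,"dy":9.6,"dz":-0.4,"wx":0,"wy":0.08,"wz":-0.94,"hand":45},
    {"dx":-1.04,"dy":10.0,"dz":-0.4,"wx":0,"wy":0.08,"wz":-0.94,"hand":45},
    {"dx":-1.04,"dy":10.02,"dz":-0.4,"wx":0,"wy":0.08,"wz":-0.94,"hand":45},
    {"dx":-1.04,"dy":10.02,"dz":-0.4,"wx":0,"wy":0.08,"wz":-0.94,"hand":45},
    {"dx":-1.04,"dy":10.02,"dz":-0.4,"wx":0,"wy":0.08,"wz":-0.94,"hand":45},
  ],
)

```text
clock: 6.65
eef_pos: [0.6055, 0.139, 0.1943]
tool_rot: [-0.005, 1.0, -0.0, -0.005]
ft_force: [0.2, -0.2, -1.1]
grip_width: 0.0533
grasp_force: 63.3
```

```bash
python3 - <<'E'
from h import *
print({k:np.round(v,4) for k,v in bot.get_obs().items() if k in('clock','joint_pos','eef_pos','grip_width','ft_force','grasp_force')})
togo([.608,.139,.042],90.7)
E
```

```text
{'clock': np.float64(6.65), 'joint_pos': array([2.2500e-01, 5.1350e-01, 2.8170e-01, 1.3487e+00, 1.3000e-03,
       2.1420e-01]), 'eef_pos': array([0.6055, 0.139 , 0.1943]), 'ft_force': array([ 0.2334, -0.1556, -1.1341]), 'grasp_force': np.float64(63.2665), 'grip_width': np.float64(0.0533)}
go [-7.900e-02  2.000e-03  3.046e+00] [-0.009 -0.112 -0.016]
```

Emit:
drive_tool(
  rows=[
    {"dx":-0.08,"dy":0,"dz":0.4,"wx":0,"wy":-0.1,"wz":0,"hand":45},
    {"dx":-0.08,"dy":0,"dz":1.0,"wx":0,"wy":-0.1,"wz":0,"hand":45},
    {"dx":-0.08,"dy":0,"dz":1.6,"wx":0,"wy":-0.1,"wz":0,"hand":45},
    {"dx":-0.08,"dy":0,"dz":2.1,"wx":0,"wy":-0.1,"wz":0,"hand":45},
    {"dx":-0.08,"dy":0,"dz":2.5,"wx":0,"wy":-0.1,"wz":0,"hand":45},
    {"dx":-0.08,"dy":0,"dz":2.8,"wx":0,"wy":-0.1,"wz":0,"hand":45},
    {"dx":-0.08,"dy":0,"dz":2.95,"wx":0,"wy":-0.1,"wz":0,"hand":45},
    {"dx":-0.08,"dy":0,"dz":3.0,"wx":0,"wy":-0.1,"wz":0,"hand":45},
    {"dx":-0.08,"dy":0,"dz":3.0,"wx":0,"wy":-0.1,"wz":0,"hand":45},
    {"dx":-0.08,"dy":0,"dz":3.0,"wx":0,"wy":-0.1,"wz":0,"hand":45},
  ],
)

```text
clock: 7.65
eef_pos: [0.6101, 0.1401, 0.0469]
tool_rot: [-0.006, 1.0, 0.0, 0.002]
ft_force: [-0.2, 1.0, -1.2]
grip_width: 0.053
grasp_force: 63.3
```

```bash
python3 - <<'E'
from h import *
a=save('scene','s6');b=save('top','t6')
o=np.zeros((480,800,3),np.uint8)
o[:,:400]=cv2.resize(a[260:460,290:457],(400,480),interpolation=2)[:,:,::-1]
o[:,400:]=cv2.resize(b[190:280,160:235],(400,480),interpolation=2)[:,:,::-1]
cv2.imwrite('pics/c6.png',o)
E
```

```text
(no output)
```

View pics/c6.png

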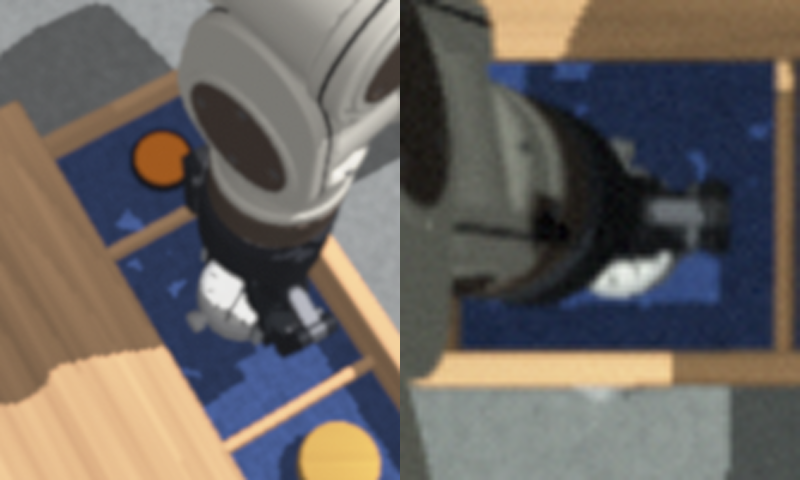

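The watch is inside the bay and clear of the strips and the front, crown towards the unit. Lowering the last ~9 mm.

Emit:
drive_tool(
  rows=[
    {"dx":0,"dy":0,"dz":0.06,"wx":0,"wy":0,"wz":0,"hand":45},
    {"dx":0,"dy":0,"dz":0.12,"wx":0,"wy":0,"wz":0,"hand":45},
    {"dx":0,"dy":0,"dz":0.16,"wx":0,"wy":0,"wz":0,"hand":45},
    {"dx":0,"dy":0,"dz":0.16,"wx":0,"wy":0,"wz":0,"hand":45},
    {"dx":0,"dy":0,"dz":0.16,"wx":0,"wy":0,"wz":0,"hand":45},
  ],
)

```text
clock: 8.25
eef_pos: [0.6092, 0.1402, 0.0376]
tool_rot: [-0.006, 1.0, 0.0, 0.001]
ft_force: [-0.3, 1.0, -0.6]
grip_width: 0.0535
grasp_force: 63.4
```

Emit:
drive_tool(
  rows=[
    {"dx":0,"dy":0,"dz":0.02,"wx":0,"wy":0,"wz":0,"hand":53},
    {"dx":0,"dy":0,"dz":0.02,"wx":0,"wy":0,"wz":0,"hand":56},
    {"dx":0,"dy":0,"dz":0.0,"wx":0,"wy":0,"wz":0,"hand":60},
    {"dx":0,"dy":0,"dz":0.0,"wx":0,"wy":0,"wz":0,"hand":68},
    {"dx":0,"dy":0,"dz":0.0,"wx":0,"wy":0,"wz":0,"hand":72},
    {"dx":0,"dy":0,"dz":-0.2,"wx":0,"wy":0,"wz":0,"hand":72},
    {"dx":0,"dy":0,"dz":-0.7,"wx":0,"wy":0,"wz":0,"hand":72},
    {"dx":0,"dy":0,"dz":-1.5,"wx":0,"wy":0,"wz":0,"hand":72},
    {"dx":0,"dy":0,"dz":-2.3,"wx":0,"wy":0,"wz":0,"hand":72},
    {"dx":0,"dy":0,"dz":-2.6,"wx":0,"wy":0,"wz":0,"hand":72},
    {"dx":0.8,"dy":0,"dz":-2.6,"wx":0,"wy":0,"wz":0,"hand":40},
    {"dx":1.6,"dy":-0.3,"dz":-2.6,"wx":0,"wy":0,"wz":0,"hand":0},
    {"dx":2.2,"dy":-0.6,"dz":-2.6,"wx":0,"wy":0,"wz":0,"hand":0},
    {"dx":2.6,"dy":-0.9,"dz":-2.6,"wx":0,"wy":0,"wz":0,"hand":0},
    {"dx":2.6,"dy":-0.9,"dz":-2.6,"wx":0,"wy":0,"wz":0,"hand":0},
    {"dx":2.6,"dy":-0.9,"dz":-2.6,"wx":0,"wy":0,"wz":0,"hand":0},
  ],
)

```text
clock: 9.85
eef_pos: [0.4801, 0.0936, 0.1687]
tool_rot: [-0.006, 1.0, 0.0, 0.002]
ft_force: [0.7, 0.4, 0.2]
grip_width: 0.0002
grasp_force: 0.0
```

```bash
python3 - <<'E'
from h import *
print({k:np.round(v,4) for k,v in bot.get_obs().items() if k in('clock','eef_pos','grip_width','ft_force','ft_torque')})
a=save('scene','s7');b=save('top','t7')
o=np.zeros((480,800,3),np.uint8)
o[:,:400]=cv2.resize(a[260:460,310:477],(400,480),interpolation=2)[:,:,::-1]
o[:,400:]=cv2.resize(b[190:310,150:250],(400,480),interpolation=2)[:,:,::-1]
cv2.imwrite('pics/c7.png',o)
togo([.48,.09,.045],90.7)
E
```

```text
{'clock': np.float64(9.85), 'eef_pos': array([0.4801, 0.0936, 0.1687]), 'ft_force': array([0.7339, 0.3951, 0.2231]), 'ft_torque': array([-0.0042, -0.0218, -0.0173]), 'grip_width': np.float64(0.0002)}
go [ 0.027 -0.083  2.465] [ 0.009  0.043 -0.003]
```

View pics/c7.png

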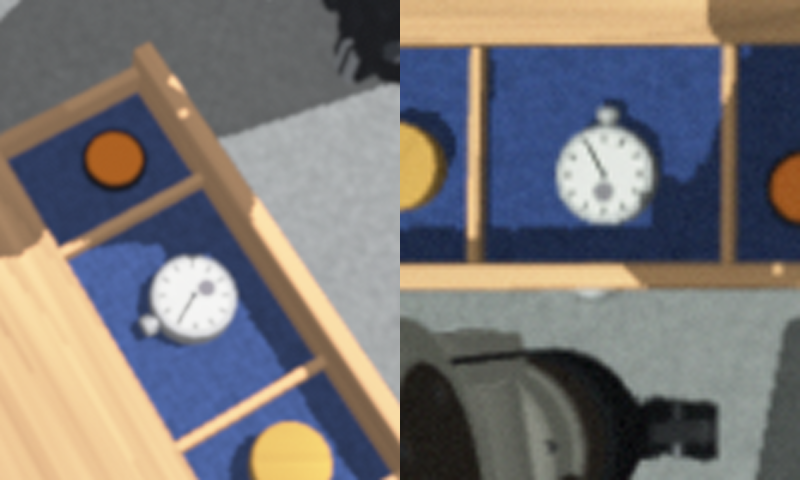

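The watch lies flat in the middle bay, in the top crop at (605,175), released, and the arm is clear. Next I lower the closed fingers in front of the drawer, to the right of the button.

Emit:
drive_tool(
  rows=[
    {"dx":0,"dy":-0.08,"dz":0.8,"wx":0,"wy":0,"wz":0,"hand":0},
    {"dx":0,"dy":-0.08,"dz":1.6,"wx":0,"wy":0,"wz":0,"hand":0},
    {"dx":0,"dy":-0.08,"dz":2.2,"wx":0,"wy":0,"wz":0,"hand":0},
    {"dx":0,"dy":-0.08,"dz":2.5,"wx":0,"wy":0,"wz":0,"hand":0},
    {"dx":-0.2,"dy":-0.08,"dz":2.5,"wx":0,"wy":0,"wz":0,"hand":0},
    {"dx":-0.5,"dy":-0.08,"dz":2.5,"wx":0,"wy":0,"wz":0,"hand":0},
    {"dx":-0.7,"dy":-0.08,"dz":2.5,"wx":0,"wy":0,"wz":0,"hand":0},
    {"dx":-0.8,"dy":-0.08,"dz":2.5,"wx":0,"wy":0,"wz":0,"hand":0},
    {"dx":-0.9,"dy":-0.08,"dz":2.5,"wx":0,"wy":0,"wz":0,"hand":0},
    {"dx":-1.0,"dy":-0.08,"dz":2.5,"wx":0,"wy":0,"wz":0,"hand":0},
    {"dx":-1.1,"dy":-0.08,"dz":2.5,"wx":0,"wy":0,"wz":0,"hand":0},
    {"dx":-1.2,"dy":-0.08,"dz":2.5,"wx":0,"wy":0,"wz":0,"hand":0},
  ],
)

```text
clock: 11.15
eef_pos: [0.5391, 0.0904, 0.0426]
tool_rot: [-0.006, 1.0, 0.0, -0.0]
ft_force: [-2.2, -0.1, 1.9]
grip_width: -0.0005
grasp_force: 1.1
```

Contact: about 2 N, the drawer's drag. Pushing on steadily.

Emit:
drive_tool(
  rows=[
    {"dx":-0.1,"dy":0,"dz":0,"wx":0,"wy":0,"wz":0,"hand":0},
    {"dx":-0.2,"dy":0,"dz":0,"wx":0,"wy":0,"wz":0,"hand":0},
    {"dx":-0.3,"dy":0,"dz":0,"wx":0,"wy":0,"wz":0,"hand":0},
    {"dx":-0.4,"dy":0,"dz":0,"wx":0,"wy":0,"wz":0,"hand":0},
    {"dx":-0.5,"dy":0,"dz":0,"wx":0,"wy":0,"wz":0,"hand":0},
    {"dx":-0.6,"dy":0,"dz":0,"wx":0,"wy":0,"wz":0,"hand":0},
    {"dx":-0.7,"dy":0,"dz":0,"wx":0,"wy":0,"wz":0,"hand":0},
    {"dx":-0.8,"dy":0,"dz":0,"wx":0,"wy":0,"wz":0,"hand":0},
    {"dx":-0.9,"dy":0,"dz":0,"wx":0,"wy":0,"wz":0,"hand":0},
    {"dx":-1.0,"dy":0,"dz":0,"wx":0,"wy":0,"wz":0,"hand":0},
    {"dx":-1.1,"dy":0,"dz":0,"wx":0,"wy":0,"wz":0,"hand":0},
    {"dx":-1.2,"dy":0,"dz":0,"wx":0,"wy":0,"wz":0,"hand":0},
    {"dx":-1.3,"dy":0,"dz":0,"wx":0,"wy":0,"wz":0,"hand":0},
    {"dx":-1.4,"dy":0,"dz":0,"wx":0,"wy":0,"wz":0,"hand":0},
    {"dx":-1.5,"dy":0,"dz":0,"wx":0,"wy":0,"wz":0,"hand":0},
    {"dx":-1.6,"dy":0,"dz":0,"wx":0,"wy":0,"wz":0,"hand":0},
    {"dx":-1.7,"dy":0,"dz":0,"wx":0,"wy":0,"wz":0,"hand":0},
    {"dx":-1.8,"dy":0,"dz":0,"wx":0,"wy":0,"wz":0,"hand":0},
    {"dx":-1.9,"dy":0,"dz":0,"wx":0,"wy":0,"wz":0,"hand":0},
    {"dx":-2.0,"dy":0,"dz":0,"wx":0,"wy":0,"wz":0,"hand":0},
  ],
)

```text
clock: 13.15
eef_pos: [0.6403, 0.0916, 0.0428]
tool_rot: [-0.006, 1.0, 0.0, 0.001]
ft_force: [-2.6, 1.2, -0.2]
grip_width: -0.0002
grasp_force: 1.1
```

Emit:
drive_tool(
  rows=[
    {"dx":-0.04,"dy":0,"dz":0,"wx":0,"wy":0,"wz":0,"hand":0},
    {"dx":-0.08,"dy":0,"dz":0,"wx":0,"wy":0,"wz":0,"hand":0},
    {"dx":-0.12,"dy":0,"dz":0,"wx":0,"wy":0,"wz":0,"hand":0},
    {"dx":-0.16,"dy":0,"dz":0,"wx":0,"wy":0,"wz":0,"hand":0},
  ],
)

```text
clock: 13.55
eef_pos: [0.6479, 0.0915, 0.043]
tool_rot: [-0.006, 1.0, 0.0, 0.001]
ft_force: [-2.6, 0.2, 0.1]
grip_width: -0.0
grasp_force: 1.0
```

Emit:
drive_tool(
  rows=[
    {"dx":-0.03,"dy":0,"dz":0,"wx":0,"wy":0,"wz":0,"hand":0},
    {"dx":-0.06,"dy":0,"dz":0,"wx":0,"wy":0,"wz":0,"hand":0},
    {"dx":-0.09,"dy":0,"dz":0,"wx":0,"wy":0,"wz":0,"hand":0},
    {"dx":-0.12,"dy":0,"dz":0,"wx":0,"wy":0,"wz":0,"hand":0},
  ],
)

```text
clock: 13.95
eef_pos: [0.654, 0.0917, 0.043]
tool_rot: [-0.006, 1.0, 0.0, 0.001]
ft_force: [-1.7, 0.9, 0.7]
grip_width: 0.0002
grasp_force: 1.0
```

Emit:
drive_tool(
  rows=[
    {"dx":-0.02,"dy":0,"dz":0,"wx":0,"wy":0,"wz":0,"hand":0},
    {"dx":-0.04,"dy":0,"dz":0,"wx":0,"wy":0,"wz":0,"hand":0},
    {"dx":-0.06,"dy":0,"dz":0,"wx":0,"wy":0,"wz":0,"hand":0},
  ],
)

```text
clock: 14.25
eef_pos: [0.657, 0.0918, 0.0429]
tool_rot: [-0.006, 1.0, 0.0, 0.001]
ft_force: [-2.3, 0.4, 0.9]
grip_width: -0.0001
grasp_force: 1.0
```

Emit:
drive_tool(
  rows=[
    {"dx":-0.02,"dy":0,"dz":0,"wx":0,"wy":0,"wz":0,"hand":0},
    {"dx":-0.04,"dy":0,"dz":0,"wx":0,"wy":0,"wz":0,"hand":0},
    {"dx":-0.06,"dy":0,"dz":0,"wx":0,"wy":0,"wz":0,"hand":0},
  ],
)

```text
clock: 14.55
eef_pos: [0.66, 0.0918, 0.0429]
tool_rot: [-0.006, 1.0, 0.0, 0.001]
ft_force: [-3.1, 0.4, 1.9]
grip_width: 0.0002
grasp_force: 1.0
```

```bash
python3 - <<'E'
from h import *
print({k:np.round(v,4) for k,v in bot.get_obs().items() if k in('eef_pos','ft_force')})
E
```

```text
{'eef_pos': array([0.66  , 0.0918, 0.0429]), 'ft_force': array([-3.0842,  0.3884,  1.9482])}
```

Emit:
drive_tool(
  rows=[
    {"dx":-0.02,"dy":0,"dz":0,"wx":0,"wy":0,"wz":0,"hand":0},
    {"dx":-0.04,"dy":0,"dz":0,"wx":0,"wy":0,"wz":0,"hand":0},
  ],
)

```text
clock: 14.75
eef_pos: [0.662, 0.0919, 0.0429]
tool_rot: [-0.006, 1.0, 0.0, 0.001]
ft_force: [-2.1, 0.2, 2.1]
grip_width: -0.0004
grasp_force: 1.0
```

Emit:
drive_tool(
  rows=[
    {"dx":-0.02,"dy":0,"dz":0,"wx":0,"wy":0,"wz":0,"hand":0},
    {"dx":-0.04,"dy":0,"dz":0,"wx":0,"wy":0,"wz":0,"hand":0},
  ],
)

```text
clock: 14.95
eef_pos: [0.664, 0.0919, 0.0429]
tool_rot: [-0.006, 1.0, 0.0, 0.001]
ft_force: [-1.7, -0.2, 1.4]
grip_width: 0.0001
grasp_force: 1.0
```

Emit:
drive_tool(
  rows=[
    {"dx":-0.02,"dy":0,"dz":0,"wx":0,"wy":0,"wz":0,"hand":0},
    {"dx":-0.04,"dy":0,"dz":0,"wx":0,"wy":0,"wz":0,"hand":0},
  ],
)

```text
clock: 15.15
eef_pos: [0.6655, 0.0919, 0.0428]
tool_rot: [-0.006, 1.0, 0.0, 0.0]
ft_force: [-4.5, 0.7, 1.7]
grip_width: -0.0
grasp_force: 0.2
```

Emit:
drive_tool(
  rows=[
    {"dx":-0.02,"dy":0,"dz":0,"wx":0,"wy":0,"wz":0,"hand":0},
    {"dx":-0.04,"dy":0,"dz":0,"wx":0,"wy":0,"wz":0,"hand":0},
  ],
)

```text
clock: 15.35
eef_pos: [0.6654, 0.0918, 0.0422]
tool_rot: [-0.006, 1.0, 0.0, -0.002]
ft_force: [-9.0, 0.0, 3.2]
grip_width: 0.0002
grasp_force: 0.0
```

It is firm against the stop: x no longer advances and the force has risen to 9 N. One more small press, then I back away.

Emit:
drive_tool(
  rows=[
    {"dx":-0.03,"dy":0,"dz":0,"wx":0,"wy":0,"wz":0,"hand":0},
    {"dx":-0.03,"dy":0,"dz":0,"wx":0,"wy":0,"wz":0,"hand":0},
    {"dx":-0.03,"dy":0,"dz":0,"wx":0,"wy":0,"wz":0,"hand":0},
  ],
)

```text
clock: 15.65
eef_pos: [0.6653, 0.092, 0.0414]
tool_rot: [-0.006, 1.0, 0.0, -0.003]
ft_force: [-10.2, 1.2, 2.6]
grip_width: -0.0001
grasp_force: 0.0
```

Emit:
drive_tool(
  rows=[
    {"dx":0.1,"dy":0,"dz":0,"wx":0,"wy":0,"wz":0,"hand":0},
    {"dx":0.4,"dy":0,"dz":0,"wx":0,"wy":0,"wz":0,"hand":0},
    {"dx":1.0,"dy":0,"dz":0,"wx":0,"wy":0,"wz":0,"hand":0},
    {"dx":1.8,"dy":0,"dz":0,"wx":0,"wy":0,"wz":0,"hand":0},
    {"dx":2.6,"dy":0,"dz":-0.5,"wx":0,"wy":0,"wz":0,"hand":0},
    {"dx":3.2,"dy":0,"dz":-1,"wx":0,"wy":0,"wz":0,"hand":0},
    {"dx":3.5,"dy":0,"dz":-1.5,"wx":0,"wy":0,"wz":0,"hand":0},
    {"dx":3.5,"dy":0,"dz":-1.5,"wx":0,"wy":0,"wz":0,"hand":0},
    {"dx":3.5,"dy":0,"dz":-1.5,"wx":0,"wy":0,"wz":0,"hand":0},
    {"dx":3.5,"dy":0,"dz":-1.5,"wx":0,"wy":0,"wz":0,"hand":0},
  ],
)

```text
clock: 16.65
eef_pos: [0.495, 0.0897, 0.117]
tool_rot: [-0.006, 1.0, 0.0, 0.001]
ft_force: [0.6, -0.1, 0.0]
grip_width: 0.0003
grasp_force: 0.0
```

```bash
python3 - <<'E'
from h import *
b=save('top','t8'); cv2.imwrite('pics/c8.png',cv2.resize(b[60:300,90:330],(600,600),interpolation=2)[:,:,::-1])
E
```

```text
(no output)
```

View pics/c8.png

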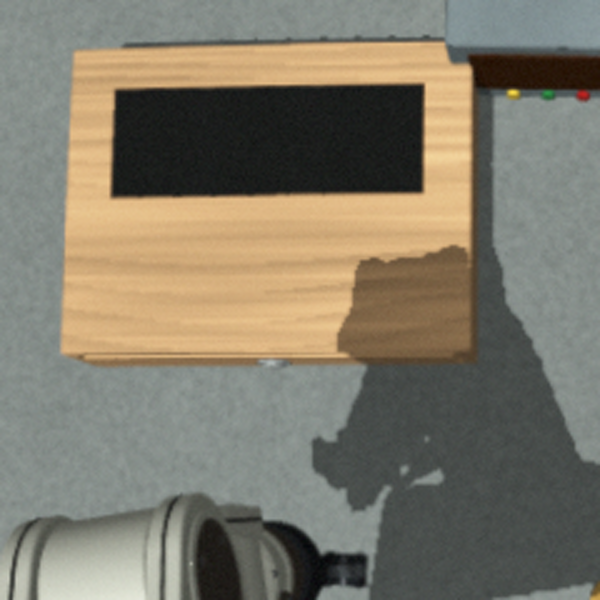

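The drawer is flush with the unit, only the button shows proud at (270,362) in the crop, and the arm is clear.

```bash
python3 -c "
from workcell import bot
print(bot.job_done())"
```

```text
the job is handed in; nothing more can be done
None
```

I laid the stopwatch flat in the middle bay and released it at the drawer's floor. I then pushed the drawer home against its stop, pressing with about 10 N, backed the arm clear and handed the job in at about 17 s; the system gave no verdict, and the watch can't be seen now that the drawer is shut.

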